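Assemble the kneading blade on the food processor's drive

ROBOT

A 6-joint arm with a two-finger parallel gripper is mounted at the origin on a cart in front of the work surface, level with it; the furniture and walls round the work are solid. World frame = base frame: x ahead of the robot, y to its left, z up, the work surface at z = 0. Lengths are in m, angles in rad, forces in N, time in s.
With the tool pointing down it reaches from about 0.325 to 0.925 m from the base axis. Payload 3.1 kg.
Tool frame: the origin (TCP) lies at the very end of the fingers, on their centre line; the grasp point (between the pads) lies 19 mm behind it; z points along the fingers, y is the line along which they close (so a half turn about z gives the same grasp; the last joint's range is limited). The gripper opens to 85 mm and grips with 20 to 120 N. Pads are 22 mm wide; open, the fingers measure 114 mm over their backs; the gripper's body (76 mm by 85 mm) begins 54 mm behind the grasp point. The pads swing forward as they close: fully open they stand 13 mm farther back than shut.
Start: joints at [-1.407, 0.217, 1.613, -0, 1.311, -0.112], TCP at [0.17, -0.601, 0.231] pointing down, gripper open.
Joint ranges: [-2.75, 2.75], [-0.78, 2.1], [0.31, 2.55], [-1.13, 4.27], [0.13, 2.63], [-2.58, 2.58]. Speed limits (rad/s): [2.79, 2.79, 3.14, 3.14, 3.14, 3.14].

INTERFACE

Orientations are given as a rotation vector (axis times angle).
In Python, from workcell import bot gives the robot as it stands.
- The arm moves only by the tool move_arm, never from a script. Its argument "moves" is text: rows parted by semicolons, each of 5 numbers parted by spaces: the shift along the tool's x, y, z in mm, then the turn about the tool's z in rad, then the gripper's target within -1 to 1 (fully open at 1, half-way at 0, shut at -1). In form: x y z turn hand; .... A call has 1 to 20 rows; each row shifts and turns the commanded pose from where the row before left it, along the tool's axes as they then stand; what a row does not reach is not made up. A row lasts 1/10 s, in which the tool goes at most 50 mm and 8.59 degrees, less where a joint would pass 70% of its speed; a pose out of reach is approached as far as the arm can. A call with a gripper value outside its range is refused whole. The fingers move at their own pace and stop on an object; "force" is the grip in N (left out, the last holds). Time passes only in rows, so rows that do not move let the fingers close. It gives the time, the measured TCP pose, the force, the opening and the grip force at its end, in the units of the state.
- bot.observe(): the state, without advancing time (a new reading comes with each control period).
- bot.snapshot(name): name is "side" or "top" or "wrist"; returns the picture (480x640x3 uint8, red, green, blue); there is no depth.
- bot.camera_model(name): a dict with "fx", "fy", "cx", "cy" (pixels), "rvec" (rotation vector, rad) and "tvec" (3), from world to camera coordinates, as OpenCV has them; the wrist camera has in their place "T_tool_cam" (4x4, takes a point from camera to tool coordinates, whose origin is the TCP and whose axes are the flange's). Camera axes: x right, y down, z forward; pixel columns grow to the right and rows downward; lengths in m; the calibration is good to about 2 mm. A picture is of the moment at which its call begins: read the wrist's pose just before it. camera_model takes no time and is no camera call.
- bot.job_done(): hands the job in; it is judged then, once.
Trained networks look in the newest picture that a camera, given by its name, has taken for a name from the list of things; names that differ only in an ending like _2 or _b are one class to them, and where a whole thing is asked for, a point or a joint stands for the part that bears it (a point fixed in the world has none). Each returns a list of dicts, best first, with "conf" (0 to 1); they miss things now and then, are a little off and sometimes report something else, mostly with a low value. They report only what shows in the picture. A call takes as long as a camera call. They do not tell look-alikes from the thing itself.
- bot.spot_in(camera, thing): "centre" ([x, y, z] in m, in the coordinates of the camera as it stood for that picture, good to about 4 mm: the middle of the surface that is visible of it).
- bot.spot_point(camera, thing): "centre" ([x, y, z] in m, in the coordinates of the camera as it stood for that picture, good to about 4 mm: a listed point, or the origin of a listed thing).
The state is a dict: "time": time; "joints": joint angles; "qd": joint speeds; "effort": joint torques, N m; "tcp_pos": TCP position; "ee_rot": TCP orientation; "wrist_force": force on the tool from outside, world axes, zero at the start; "torque": the same for the moment, N m; "grip_width": opening from 0.0 (shut) to 1.0 (fully open); "grip_force": force on a finger pad.
Only numpy, scipy, OpenCV 4.12 (cv2) and the standard library are available. Lean on these libraries where they do the work, as an engineer would, in place of code of your own. Each camera call takes 0.05 s, during which the arm holds its last target. There are 200 camera calls.

TASK

Assemble the drive of the food processor, whose bowl has been taken off: thread the wide collar and then the narrow collar down the upright spindle, each fully home and let go. Then set the kneading blade over the spindle, turn it until its splines mesh, slide it down onto the collars and press until the spring seat under them is down as far as it goes; finish while still holding the blade pressed down there, without letting go. Leave the two spice jars and the mug where they stand.

Things in the scene. Friction and masses are not known exactly. Their poses are not given: they have to be found in the camera images.
- spindle_tip (a point): Top of the steel drive spindle, 150 mm above the worktop; z up. Round core 15 mm across with a tapered nose (7 mm across at the tip, full 10 mm below it); from 14 mm below the tip downward it has four straight splines, 5.5 mm wide, 24 mm across opposite outer faces, pointing along this point's +x, -x, +y and -y.
- base: Motor base, a white rounded box 150x150 mm, 59 mm high with its steel top plate, fixed to the worktop, a small knob on its front; the spindle stands upright at its middle and does not turn. Origin under its centre; its sides, and the splines, run along its x and y axes.
- seat_top (a point): Centre of the top face of the spring seat, a grey ring 70 mm across round the foot of the spindle; z up. It stands 72 mm above the worktop (78 mm below the spindle tip) when not pressed, and goes down when pressed.
- seat (a joint): How far the spring seat is pressed down, m: 0 up, 0.008 at its stop. It starts to move at about 5 N and takes about 13 N at the stop; the collars and the blade by their own weight do not move it; let go, it rises again.
- wide_mid (a point): Centre (half-way up) of the wide white collar, a plain ring 56 mm outside, 30 mm bore, 22 mm high, lying flat; z along its axis. Home: flat on the spring seat, centre 11 mm above seat_top.
- narrow_mid (a point): Centre (half-way up) of the narrow white collar, a plain ring 42 mm outside, 30 mm bore, 22 mm high, lying flat; z along its axis. Home: flat on the wide collar, centre 33 mm above seat_top.
- blade_mid (a point): Centre (41 mm above the underside) of the white kneading blade, 82 mm high, standing upright. Top 32 mm: a solid square grip 30x30 mm (centre 25 mm above this point), sides facing this point's x and y. Below: a round hub 38 mm across (42 mm rim under the grip), two blunt paddles reaching 53 mm out along about +x and -x. Home: underside on the narrow collar, this point 85 mm above seat_top.
- wide: The wide collar; origin at the centre of its underside.
- narrow: The narrow collar; origin at the centre of its underside.
- blade: The blade; origin under its centre, axes as blade_mid. Bore open below: 28 mm wide, 45 mm deep, with four inner keys 6.5 mm wide in the lowest 22 mm, at 45 degrees between x and y, 19 mm clear between opposite keys. It meshes when its x axis lies along any of the four spline directions, within about 8 degrees; otherwise the keys stand on the spline tops, about 20 mm too high.
- spice_a: Spice jar, 46 mm across, 106 mm high, bystander; origin under its centre.
- spice_b: Spice jar, 46 mm across, 106 mm high, bystander; origin under its centre.
- mug_b: White mug, 92x127 mm with its handle, 95 mm high, bystander; origin under its centre.
There are look-alikes about, which are no part of the job. What is shaped like the blade but black or red is not meant.

How it is judged:
On the way, in this order (a step that is already met when the one before it is completed fails the run):
1. the wide collar is home on the spring seat and let go, the narrow one not yet on the spindle (horizontal distance between wide_mid and seat_top below 0.005 m and z of wide_mid in the frame of seat_top between 0.007 and 0.015 m and angle between wide_mid's own z axis and vertical below 0.12 rad and contact force between the fingers and wide below 0.1 N and horizontal distance between narrow_mid and seat_top above 0.03 m), for 0.2 s.
2. the narrow collar is home on the wide one and let go (horizontal distance between each of wide_mid, narrow_mid and seat_top below 0.005 m and z of wide_mid in the frame of seat_top between 0.007 and 0.015 m and angle between each of wide_mid, narrow_mid's own z axis and vertical below 0.12 rad and z of narrow_mid in the frame of seat_top between 0.029 and 0.037 m and contact force between the fingers and narrow below 0.1 N), for 0.2 s.
3. the blade is meshed on the splines, down on the collars (horizontal distance between each of wide_mid, narrow_mid and seat_top below 0.005 m and z of wide_mid in the frame of seat_top between 0.007 and 0.015 m and angle between each of wide_mid, narrow_mid's own z axis and vertical below 0.12 rad and z of narrow_mid in the frame of seat_top between 0.029 and 0.037 m and horizontal distance between blade_mid and spindle_tip below 0.004 m and z of blade_mid in the frame of seat_top below 0.089 m and angle between blade_mid's own z axis and vertical below 0.1 rad and (angle between the x axis of blade_mid and the x axis of spindle_tip, either way round below 0.3 rad or angle between the x axis of blade_mid and the y axis of spindle_tip, either way round below 0.3 rad)), for 0.2 s.
At the end, for the whole second after the job is handed in: Wide collar flat on the spring seat, narrow one flat on it (centred within 5 mm, height within 4 mm); blade meshed, upright, centred and down on the collars within 4 mm; the fingers still press it so that the seat is at least 5.5 of its 8 mm down; all still (all of step 3 and value of joint seat above 0.0055 m and contact force between the fingers and blade above 1 N and linear speed of blade below 0.02 m/s); the arm keeps its last pose, push and grip.
It fails at once if a spice jar or the mug is shoved (over 30 mm) or tipped (distance of any of spice_a, spice_b, mug_b from where it was at the start of the episode above 0.03 m or angle between any of spice_a, spice_b, mug_b's own z axis and vertical above 0.3 rad).
It also fails if it takes over 67 s, if anything falls off the work surface, if the arm or the gripper's body presses on something with over 40 N, if the wrist force passes 120 N, or if a joint passes its speed limit or range.

## Working session

There is one attempt and no reset: what is moved stays moved. The work goes in short steps, Python scripts to look and compute and a tool call to move; the robot and the scene stay as the last step left them, time stands still between calls to the robot, and variables do not carry over. Pictures are saved under pics/ and viewed, at most 10 in all, crops included, and the job is handed in when it is done.

Besides the shell and the picture viewer there is one more tool, called after ">>>" as name(argument=value, ...) on one line, values as JSON. move_arm: Moves the arm, as the interface text tells. Its arguments: {"type":"object","properties":{"moves":{"type":"string"},"force":{"type":"number"}},"required":["moves"]}

```bash
mkdir -p pics
cat > h.py <<'E'
import numpy as np,cv2
from scipy.spatial.transform import Rotation as R
from workcell import bot
def snap(n,f=None):
    o=bot.observe(); im=bot.snapshot(n)
    if f: cv2.imwrite('pics/'+f,im[:,:,::-1])
    return o,im
def T(n,o):
    m=bot.camera_model(n); M=np.eye(4)
    if n=='wrist':
        A=np.eye(4);A[:3,:3]=R.from_rotvec(o['ee_rot']).as_matrix();A[:3,3]=o['tcp_pos']
        return A@np.array(m['T_tool_cam'])
    M[:3,:3]=R.from_rotvec(m['rvec']).as_matrix();M[:3,3]=m['tvec']
    return np.linalg.inv(M)
def proj(n,o,p):
    m=bot.camera_model(n);c=np.linalg.inv(T(n,o))@np.append(p,1)
    return [m['fx']*c[0]/c[2]+m['cx'],m['fy']*c[1]/c[2]+m['cy']]
def ray(n,o,uv,z):
    m=bot.camera_model(n);t=T(n,o)
    d=t[:3,:3]@np.array([(uv[0]-m['cx'])/m['fx'],(uv[1]-m['cy'])/m['fy'],1])
    return t[:3,3]+d*(z-t[2,3])/d[2]
def find(n,o,th,k=4,fn='spot_point'):
    t=T(n,o)
    for r in getattr(bot,fn)(n,th)[:k]:
        p=t[:3,:3]@np.array(r['centre'])+t[:3,3]
        print(n,th,round(r['conf'],2),p.round(3),np.round(proj(n,o,p)).astype(int))
E
python3 - <<'E'
from h import *
for n in('top','side'):
    o,im=snap(n,n+'0.png')
    for t in('spindle_tip','seat_top','wide_mid','narrow_mid','blade_mid','spice_a','mug_b'): find(n,o,t)
o,im=snap('wrist','w0.png')
print({k:np.round(v,3) for k,v in o.items()})
E
```

```text
top spindle_tip 0.71 [0.572 0.007 0.147] [296 226]
top seat_top 0.73 [0.578 0.006 0.071] [296 232]
top narrow_mid 0.64 [0.44  0.233 0.014] [239 319]
top blade_mid 0.78 [ 0.437 -0.236  0.039] [401 245]
top blade_mid 0.73 [0.371 0.076 0.039] [304 317]
top blade_mid 0.61 [ 0.381 -0.091  0.041] [361 287]
top spice_a 0.82 [ 0.663  0.189 -0.003] [223 239]
top spice_a 0.57 [0.662 0.263 0.004] [198 250]
top spice_a 0.37 [ 0.438 -0.233  0.   ] [399 249]
top mug_b 0.69 [0.566 0.257 0.002] [213 281]
side seat_top 0.94 [0.573 0.002 0.075] [305 261]
side wide_mid 0.68 [ 0.56  -0.362  0.01 ] [326 180]
side narrow_mid 0.94 [0.438 0.227 0.007] [371 381]
side blade_mid 0.94 [ 0.438 -0.238  0.041] [375 202]
side blade_mid 0.73 [0.437 0.228 0.005] [371 383]
side blade_mid 0.71 [ 0.381 -0.097  0.042] [401 244]
side blade_mid 0.64 [0.374 0.073 0.042] [407 303]
side spice_a 0.94 [0.665 0.255 0.004] [238 389]
side spice_a 0.64 [ 0.657  0.182 -0.001] [250 357]
side mug_b 0.87 [ 0.561  0.248 -0.001] [299 391]
{'time': np.float64(0.8), 'joints': array([-1.407,  0.217,  1.613, -0.   ,  1.311, -0.112]), 'qd': array([-0.001,  0.001,  0.001,  0.002,  0.   , -0.   ]), 'effort': array([ 0.0000e+00, -3.9684e+01, -3.0423e+01, -0.0000e+00,  1.0000e-03,
       -0.0000e+00]), 'tcp_pos': array([ 0.17 , -0.601,  0.231]), 'ee_rot': array([ 3.112,  0.432, -0.   ]), 'wrist_force': array([-0.982, -0.338, -0.691]), 'torque': array([-0.04 ,  0.023,  0.003]), 'grip_force': np.float64(0.0), 'grip_width': np.float64(1.003)}
```

View pics/top0.png

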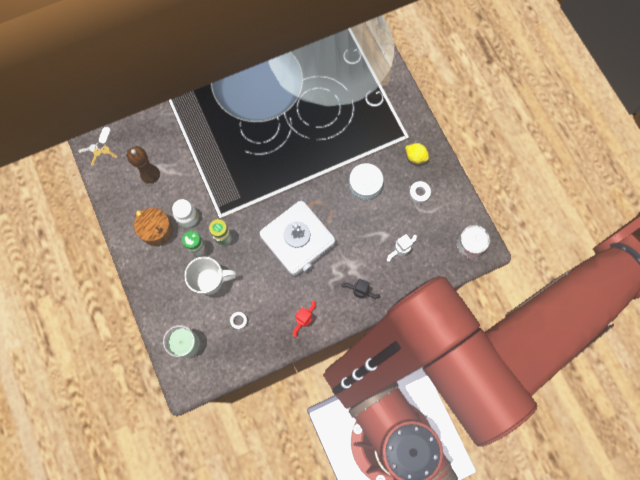

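View pics/side0.png

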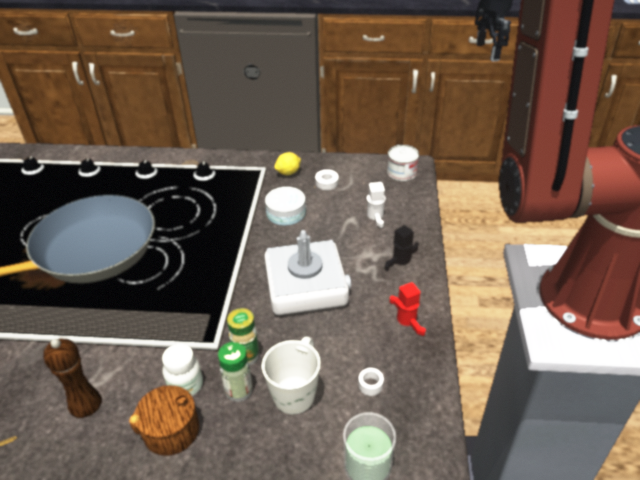

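Candidates in the top view are:
- **Blades:** white (402,245), black (361,288), red (304,316). The white one is the target.
- **Rings:** (420,191), larger and so probably the wide collar, and (238,321), the narrow one.
- **Other white items:** dish (366,181), tin (474,239), jar (184,211). None of these are targets.
- **Base and spindle:** at (297,234).

I'll check the choice in one close crop.

Run:
```python
from h import *
im=cv2.imread('pics/top0.png')
c=lambda x,y,r,s:cv2.resize(im[y-r:y+r,x-r:x+r],(s,s),interpolation=cv2.INTER_CUBIC)
a=c(297,237,42,588)
b=np.vstack([c(u,v,21,196) for u,v in((402,247),(420,191),(238,321))])
cv2.imwrite('pics/crop1.png',np.hstack([a,b]))
o=bot.observe()
for nm,uv,z in(('lemon',(418,153),.02),('dish',(366,181),.04),('ringW',(420,191),.011),('ringN',(238,321),.011)):print(nm,ray('top',o,uv,z).round(3))
print(T('wrist',o).round(3),np.array(bot.camera_model('wrist')['T_tool_cam']).round(3))
```

```text
lemon [ 0.661 -0.401  0.02 ]
dish [ 0.64  -0.228  0.04 ]
ringW [ 0.56  -0.358  0.011]
ringN [0.437 0.237 0.011]
[[ 0.271 -0.928 -0.255  0.234]
 [-0.962 -0.262 -0.072 -0.583]
 [-0.     0.265 -0.964  0.373]
 [ 0.     0.     0.     1.   ]] [[-0.001 -0.964 -0.265  0.067]
 [ 1.    -0.001 -0.001 -0.   ]
 [ 0.001 -0.265  0.964 -0.142]
 [ 0.     0.     0.     1.   ]]
```

View pics/crop1.png

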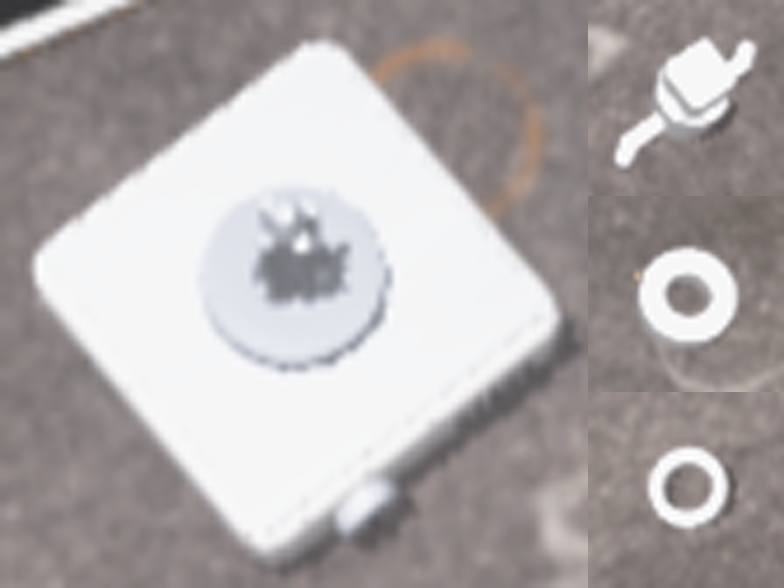

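The crop shows what I expected. The white blade's grip is at (402,245), with paddles running lower-left to upper-right. The thick ring at (420,191) is the wide collar, and the thin ring at (238,321) is the narrow one. The base corners are clear too. Next I'll move over the wide collar.

>>> move_arm(moves="44 -12.6 5 0 1;44 -12.6 5 0 1;44 -12.6 5 0 1;44 -12.6 5 0 1;44 -12.6 5 0 1;44 -12.6 5 0 1;44 -12.6 5 0 1;44 -12.6 5 0 1;44 -12.6 5 0 1;44 -12.6 5 0 1;0 0 0 0 1;0 0 0 0 1", force=40)

```text
time: 2.05
tcp_pos: [0.5598, -0.3594, 0.1809]
ee_rot: [-3.111, -0.436, 0.002]
wrist_force: [0.0, -0.1, -0.1]
grip_width: 0.998
grip_force: 0.0
```

Run:
```python
from h import *
o,im=snap('wrist','w1.png')
print(o['tcp_pos'].round(4),o['ee_rot'].round(4),o['time'])
find('wrist',o,'wide_mid');find('wrist',o,'narrow_mid')
g=cv2.inRange(im,(200,200,200),(255,255,255))
# ring centroid by hole contours
cs,h=cv2.findContours(g,cv2.RETR_CCOMP,cv2.CHAIN_APPROX_NONE)
for c,hh in zip(cs,h[0]):
    if len(c)>30 and cv2.contourArea(c)>400:
        e=cv2.fitEllipse(c);print(hh[3],np.round(e[0]),np.round(e[1]),ray('wrist',o,e[0],.022).round(4))
c=lambda x,y:[255+x/7,195+y/7]
# edges via corners
t=[ray('top',o,c(*q),.059) for q in((318,30),(25,258),(265,565),(570,315))]
for i in range(4):
    d=t[(i+1)%4]-t[i];print('edge',np.hypot(*d[:2]).round(3),np.degrees(np.arctan2(d[1],d[0])).round(1)%90)
print(np.mean(t,0))
d=lambda x,y:[402-21+(x-588)/196*42,247-21+y/196*42]
a=ray('top',o,d(620,155),.03);b=ray('top',o,d(748,45),.03);print('blade',a,b,np.degrees(np.arctan2(*(b-a)[1::-1])))
```

```text
[ 0.5598 -0.3594  0.1809] [-3.111e+00 -4.359e-01  1.600e-03] 2.05
wrist wide_mid 0.87 [ 0.562 -0.359  0.008] [322 219]
-1 [319. 219.] [44. 60.] [ 0.5648 -0.3555  0.022 ]
-1 [385.  15.] [  8. 146.] [ 0.7193 -0.3608  0.022 ]
-1 [180.  65.] [127. 142.] [ 0.6473 -0.2264  0.022 ]
edge 0.142 15.099999999999994
edge 0.149 13.400000000000006
edge 0.148 15.700000000000003
edge 0.148 15.8
[0.56950407 0.00756646 0.059     ]
blade [ 0.42013421 -0.18811892  0.03      ] [ 0.44784576 -0.28354113  0.03      ] -73.80618121554508
```

View pics/w1.png

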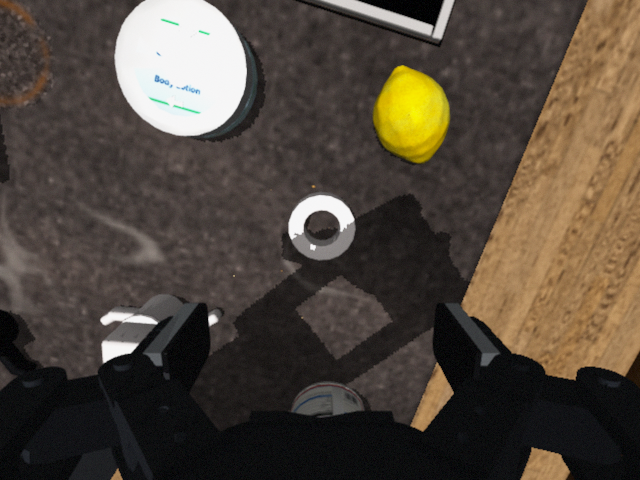

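The ring sits at about (322,228) in the wrist view, directly under the TCP, with the lemon and dish well clear. I'll go down and grasp it.

>>> move_arm(moves="0 0 40 0 1;0 0 40 0 1;0 0 40 0 1;0 0 40 0 1;0 0 17 0 0.3;0 0 0 0 -0.2;0 0 0 0 -0.2;0 0 0 0 -0.2;0 0 0 0 -0.2;0 0 0 0 -0.2;0 0 -30 0 -0.2;0 0 -40 0 -0.2;0 0 -40 0 -0.2;0 0 -50 0 -0.2;0 0 -50 0 -0.2;0 0 -20 0 -0.2")

```text
time: 3.8
tcp_pos: [0.562, -0.3622, 0.2429]
ee_rot: [3.103, 0.431, 0.013]
wrist_force: [0.2, 0.2, 0.1]
grip_width: 0.646
grip_force: 42.8
```

Run:
```python
from h import *
o,im=snap('wrist','w2.png')
print(o['tcp_pos'].round(4),o['ee_rot'].round(4),o['time'],o['grip_width'],o['grip_force'])
find('wrist',o,'wide_mid')
```

```text
[ 0.562  -0.3622  0.2429] [3.1027 0.4312 0.0133] 3.8 0.6457384026452844 42.77463734149933
```

View pics/w2.png

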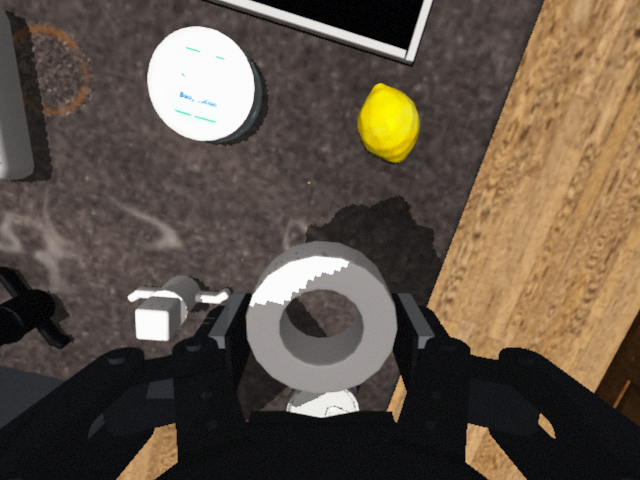

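The wide collar is held centred, with its bore centred near (322,323). I'll carry it to a spot short of the spindle and look from there.

>>> move_arm(moves="4 -44 4 0 -0.2;4 -44 4 0 -0.2;4 -44 4 0 -0.2;4 -44 4 0 -0.2;4 -44 4 0 -0.2;4 -44 4 0 -0.2;4 -44 4 0 -0.2;4 -42 4 0 -0.2;0 0 0 0 -0.2;0 0 0 0 -0.2")

```text
time: 4.9
tcp_pos: [0.4932, -0.0138, 0.2002]
ee_rot: [-3.111, -0.436, 0.005]
wrist_force: [0.8, -0.6, -0.5]
grip_width: 0.642
grip_force: 42.9
```

Run:
```python
from h import *
o,im=snap('wrist','w3.png')
print(o['tcp_pos'].round(4),o['ee_rot'].round(4),o['time'])
for t in('spindle_tip','seat_top','wide_mid'):find('wrist',o,t)
A=R.from_rotvec(o['ee_rot']).as_matrix()
# ring in tool
p=ray('wrist',o,(322,322),o['tcp_pos'][2]+.018);print('ring tool',(A.T@(p-o['tcp_pos'])).round(4))
```

```text
[ 0.4932 -0.0138  0.2002] [-3.1107 -0.4359  0.0053] 4.9
wrist spindle_tip 0.58 [ 0.578 -0.001  0.153] [346 101]
ring tool [ 0.0034 -0.0003 -0.018 ]
```

View pics/w3.png

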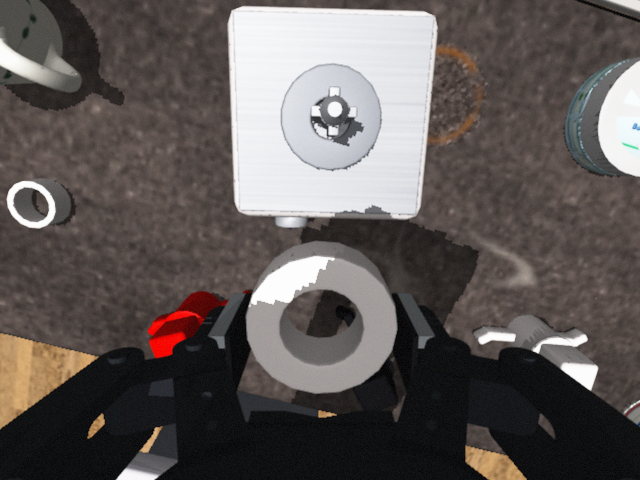

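The spindle nose is at about (335,109), the seat centre at (331,117), and the base sides run nearly parallel to the image axes. The narrow collar is at (33,204), the white blade's grip at (565,355).

Run:
```python
from h import *
o=bot.observe();A=R.from_rotvec(o['ee_rot']).as_matrix()
for nm,uv,z in(('tip',(335,109),.15),('seat',(331,117.3),.072),('seatL',(281,117),.072),('seatR',(381,117),.072),('seatT',(331,64),.072),('seatB',(331,170.5),.072),('narrow',(35,204),.022)):
    p=ray('wrist',o,uv,z);print(nm,p.round(4),(1e3*A.T@(p-o['tcp_pos'])).round(1))
c=[ray('wrist',o,q,.059) for q in((229,12),(239,211),(437,16),(420,214))]
for a,b in((0,1),(2,3)):
    d=c[a]-c[b];print(np.degrees(np.arctan2(d[1],d[0])))
for a,b in((0,2),(1,3)):
    d=c[a]-c[b];print(np.degrees(np.arctan2(d[1],d[0]))-90)
print('tool x',np.degrees(np.arctan2(A[1,0],A[0,0])))
```

```text
tip [5.754e-01 2.000e-04 1.500e-01] [81.9  6.3 51.9]
seat [5.761e-01 4.000e-04 7.200e-02] [ 82.7   6.3 129.9]
seatL [0.567  0.0335 0.072 ] [ 82.9 -28.1 129.9]
seatR [ 0.5855 -0.0326  0.072 ] [ 82.8  40.6 129.9]
seatT [0.6083 0.0097 0.072 ] [116.2   6.1 129.9]
seatB [ 0.5415 -0.0095  0.072 ] [ 46.7   6.5 129.9]
narrow [0.4421 0.2266 0.022 ] [  14.9 -247.8  179.9]
15.159890279912872
14.806655087750288
14.658508054111408
14.685239137152593
tool x 15.707505426786572
```

```bash
cat >> h.py <<'E'
def projt(pts): # tool-frame points -> wrist px
    m=bot.camera_model('wrist');Ti=np.linalg.inv(np.array(m['T_tool_cam']))
    c=pts@Ti[:3,:3].T+Ti[:3,3]
    return np.c_[m['fx']*c[:,0]/c[:,2]+m['cx'],m['fy']*c[:,1]/c[:,2]+m['cy']]
def ringext(x,y,z,ro):
    a=np.linspace(0,6.283,361);k=lambda r:projt(np.c_[x+r*np.cos(a),y+r*np.sin(a),0*a+z])
    O,B=k(ro),k(.015);return np.array([O[:,0].min(),O[:,0].max(),O[:,1].max(),B[:,1].max(),B[:,1].min()])
E
python3 - <<'E'
from h import *
from scipy.optimize import least_squares
im=cv2.cvtColor(cv2.imread('pics/w3.png'),cv2.COLOR_BGR2GRAY)
print('col',im[240:400:3,322]);print('row325',im[325,240:262],im[325,385:402])
for meas in([248,397,392,366,291],):
    s=least_squares(lambda v:ringext(*v,.028)-meas,[0,0,-.018]);print((s.x*1e3).round(1),s.fun.round(1))
E
```

```text
col [ 36 114 115 116 120 139 253 253 253 253 161 158 158 160 158 159 151  70
  43  23  29  33  37  33  32  32  32  31  30  35  28  39  36 100  93 100
 101 100 101  99  99 111 158 162 158 157 158 156 157 159 156  78  35  36]
row325 [ 15   9   3  14  18  17 105 155 154 157 157 157 159 159 158 161 158 156
 158 157 156 161] [160 158 159 159 159 156 156 156 157 158 157 129  66   4  11   7   9]
[ -1.3  -0.1 -14.5] [-0.2  0.2  1.1 -1.9  0.8]
```

>>> move_arm(moves="28 2 0 0 -0.2;28 2 0 0 -0.2;27.5 2.4 0 0 -0.2;0 0 10 0 -0.2;0 0 20 0 -0.2;0 0 22 0 -0.2;0 0 0 0 -0.2;0 0 0 0 -0.2")

```text
time: 5.9
tcp_pos: [0.5759, 0.001, 0.1496]
ee_rot: [-3.112, -0.43, 0.003]
wrist_force: [1.2, -0.3, -0.5]
grip_width: 0.642
grip_force: 42.9
```

Run:
```python
from h import *
o,im=snap('wrist')
print(o['tcp_pos'].round(4),o['ee_rot'].round(4),o['time'],o['wrist_force'].round(1))
_,s=snap('side')
a=cv2.resize(im[220:420,220:420],(400,400));b=cv2.resize(s[200:300,255:355],(400,400),interpolation=cv2.INTER_CUBIC)
cv2.imwrite('pics/c4.png',np.hstack([a,b])[:,:,::-1])
```

```text
[0.5759 0.001  0.1496] [-3.1116 -0.4298  0.0034] 5.9 [ 1.2 -0.3 -0.5]
```

View pics/c4.png

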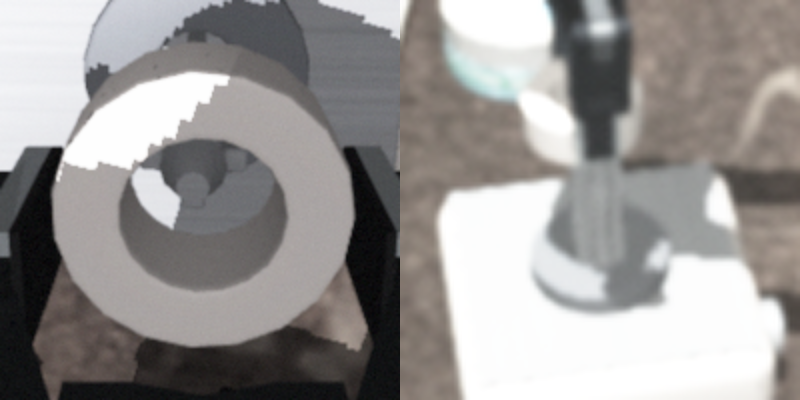

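Run:
```python
from h import *
o=bot.observe();A=R.from_rotvec(o['ee_rot']).as_matrix()
p=ray('wrist',o,(220+193/2,220+189/2),.15);print((1e3*A.T@(p-o['tcp_pos'])).round(1),p)
print(ringext(-.0013,-.0001,-.0145,.028))
print('splines +y?',[(1e3*A.T@(ray('wrist',o,(220+x/2,220+y/2),.136)-o['tcp_pos'])).round(1) for x,y in((237,158),(152,162))])
```

```text
[-3.1 -2.5  1.5] [0.57391789 0.002683   0.15      ]
[247.71510847 397.11104726 393.19227125 364.24620176 291.88273103]
splines +y? [array([-2.2,  7.3, 15.5]), array([ -3.2, -12. ,  15.5])]
```

The tip shows inside the bore, slightly left of centre. I'll shift by (-2, -2.4) mm, lower and release.

>>> move_arm(moves="-2 -2.4 0 0 -0.2;0 0 0 0 -0.2;0 0 10 0 -0.2;0 0 12 0 -0.2;0 0 12 0 -0.2;0 0 12 0 -0.2;0 0 12 0 -0.2;0 0 8 0 -0.2;0 0 0 0 -0.2;0 0 0 0 -0.2")

```text
time: 7.0
tcp_pos: [0.5743, 0.0035, 0.084]
ee_rot: [-3.112, -0.432, 0.001]
wrist_force: [0.4, 0.3, -0.6]
grip_width: 0.644
grip_force: 43.5
```

>>> move_arm(moves="0 0 0 0 0.5;0 0 0 0 0.5;0 0 0 0 1;0 0 0 0 1;0 0 -20 0 1;0 0 -40 0 1;0 0 -45 0 1;-40 0 -30 0 1;-40 0 0 0 1;0 0 0 0 1")

```text
time: 8.0
tcp_pos: [0.4932, -0.0186, 0.2193]
ee_rot: [-3.112, -0.43, 0.004]
wrist_force: [0.2, 0.5, -0.7]
grip_width: 1.001
grip_force: 0.0
```

Run:
```python
from h import *
o,im=snap('wrist')
print(o['tcp_pos'].round(4),o['ee_rot'].round(4),o['time'],o['wrist_force'].round(1))
for t in('spindle_tip','wide_mid','narrow_mid'):find('wrist',o,t)
cv2.imwrite('pics/w5.png',im[:,:,::-1])
```

```text
[ 0.4932 -0.0186  0.2193] [-3.1119 -0.4303  0.004 ] 8.0 [ 0.2  0.5 -0.7]
wrist spindle_tip 0.98 [0.577 0.002 0.149] [327 102]
wrist spindle_tip 0.56 [0.432 0.231 0.005] [ 53 204]
wrist narrow_mid 0.62 [0.435 0.231 0.009] [ 51 202]
```

View pics/w5.png

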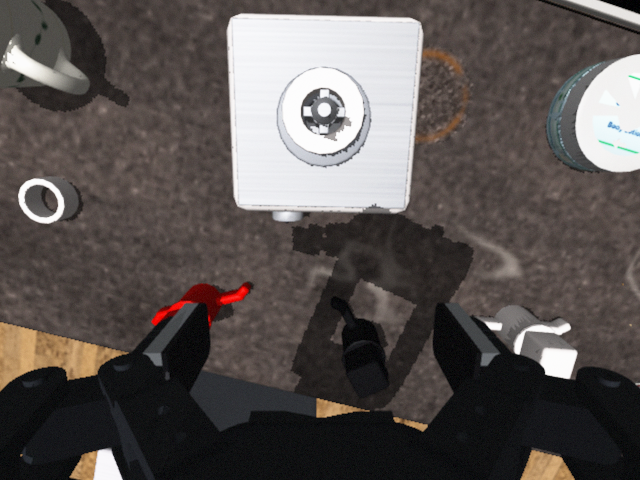

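The wide collar lies flat on the seat, centred round the spindle at (322,112). Next is the narrow collar at (46,201).

>>> move_arm(moves="2.5 -42.5 5 0 1;2.5 -42.5 5 0 1;2.5 -42.5 5 0 1;2.5 -42.5 5 0 1;3 -42.5 5 0 1;3 -42.5 10 0 1;0 0 0 0 1;0 0 0 0 1")

```text
time: 9.0
tcp_pos: [0.4433, 0.2325, 0.1837]
ee_rot: [3.11, 0.437, -0.002]
wrist_force: [1.2, -0.8, 0.1]
grip_width: 1.0
grip_force: 0.0
```

```bash
cat >> h.py <<'E'
def blobs(o,im,lo,z,amin=400,roi=(200,440,120,420)):
    A=R.from_rotvec(o['ee_rot']).as_matrix()
    g=cv2.inRange(im,(lo,)*3,(255,)*3);m=np.zeros_like(g);u0,u1,v0,v1=roi;m[v0:v1,u0:u1]=g[v0:v1,u0:u1]
    cs,h=cv2.findContours(m,cv2.RETR_CCOMP,cv2.CHAIN_APPROX_NONE)
    for c,hh in zip(cs,h[0]):
        if cv2.contourArea(c)>amin:
            e=cv2.fitEllipse(c);p=ray('wrist',o,e[0],z)
            print(lo,'hole' if hh[3]>=0 else 'out',cv2.boundingRect(c),np.round(e[0]),np.round(e[1]),p.round(4),(1e3*A.T@(p-o['tcp_pos'])).round(1))
E
python3 - <<'E'
from h import *
o,im=snap('wrist','w6.png')
print(o['tcp_pos'].round(4),o['ee_rot'].round(4),o['time'])
find('wrist',o,'narrow_mid')
for lo in(100,130,190):blobs(o,im,lo,.022)
E
```

```text
[0.4433 0.2325 0.1837] [ 3.1103e+00  4.3670e-01 -1.8000e-03] 9.0
wrist narrow_mid 0.93 [0.437 0.228 0.01 ] [325 230]
wrist narrow_mid 0.58 [ 0.57   0.001 -0.004] [623 152]
100 out (200, 352, 107, 68) [245. 389.] [ 61. 121.] [0.2724 0.2587 0.022 ] [-157.   -72.3  161.8]
100 out (294, 174, 82, 82) [330. 214.] [62. 82.] [0.4538 0.2286 0.022 ] [  9.2   6.5 161.6]
100 hole (303, 214, 36, 31) [320. 230.] [28. 34.] [0.4389 0.2329 0.022 ] [ -3.9  -1.7 161.7]
100 out (382, 149, 58, 79) [415. 191.] [47. 69.] [0.491 0.168 0.022] [ 28.2  75.1 161.7]
100 out (252, 142, 80, 65) [288. 173.] [49. 65.] [0.4764 0.2697 0.022 ] [ 42.2 -26.8 161.6]
100 out (200, 125, 39, 52) [218. 148.] [35. 45.] [0.4802 0.3276 0.022 ] [ 61.8 -81.3 161.5]
100 out (340, 121, 79, 53) [379. 144.] [33. 71.] [0.5178 0.207  0.022 ] [ 64.8  44.9 161.6]
100 out (241, 120, 55, 36) [266. 135.] [33. 50.] [0.4997 0.294  0.022 ] [ 71.3 -43.7 161.5]
130 out (274, 372, 32, 42) [291. 395.] [29. 41.] [0.2778 0.2155 0.022 ] [-163.6  -29.3  161.8]
130 out (200, 353, 38, 67) [218. 384.] [32. 72.] [0.2707 0.2843 0.022 ] [-151.5  -97.4  161.8]
130 out (296, 204, 50, 52) [320. 230.] [48. 50.] [0.439  0.2325 0.022 ] [ -4.   -1.2 161.7]
130 hole (302, 214, 38, 36) [321. 231.] [34. 36.] [0.4379 0.2319 0.022 ] [ -5.2  -1.  161.7]
190 out (296, 207, 50, 47) [320. 230.] [42. 44.] [0.4386 0.2324 0.022 ] [ -4.4  -1.3 161.7]
```

>>> move_arm(moves="-4.2 -1.2 20 0 1;0 0 45 0 1;0 0 45 0 1;0 0 45 0 1;0 0 26 0 0.5;0 0 0 0 0.2;0 0 0 0 -0.5;0 0 0 0 -0.5;0 0 0 0 -0.5;0 0 0 0 -0.5;0 0 0 0 -0.5;0 0 -30 0 -0.5;0 0 -40 0 -0.5;0 0 -50 0 -0.5;0 0 -50 0 -0.5;0 0 -30 0 -0.5;0 0 0 0 -0.5")

```text
time: 10.8
tcp_pos: [0.4428, 0.2331, 0.2102]
ee_rot: [-3.109, -0.432, -0.02]
wrist_force: [0.6, -0.4, -0.3]
grip_width: 0.467
grip_force: 42.0
```

Run:
```python
from h import *
o,im=snap('wrist','w7.png')
print(o['tcp_pos'].round(4),o['ee_rot'].round(4),o['time'],o['grip_width'],o['grip_force'])
g=cv2.cvtColor(im,cv2.COLOR_RGB2GRAY)
print('col322',[(v,g[v,322]) for v in range(240,410,3)])
print('row320',[(u,g[320,u]) for u in range(240,400,3)])
```

```text
[0.4428 0.2331 0.2102] [-3.1089 -0.4322 -0.0205] 10.8 0.46677523603572896 41.96687935305363
col322 [(240, np.uint8(44)), (243, np.uint8(47)), (246, np.uint8(51)), (249, np.uint8(51)), (252, np.uint8(46)), (255, np.uint8(54)), (258, np.uint8(50)), (261, np.uint8(82)), (264, np.uint8(98)), (267, np.uint8(147)), (270, np.uint8(146)), (273, np.uint8(147)), (276, np.uint8(127)), (279, np.uint8(126)), (282, np.uint8(138)), (285, np.uint8(203)), (288, np.uint8(199)), (291, np.uint8(195)), (294, np.uint8(184)), (297, np.uint8(107)), (300, np.uint8(91)), (303, np.uint8(84)), (306, np.uint8(78)), (309, np.uint8(79)), (312, np.uint8(97)), (315, np.uint8(84)), (318, np.uint8(71)), (321, np.uint8(76)), (324, np.uint8(79)), (327, np.uint8(78)), (330, np.uint8(98)), (333, np.uint8(90)), (336, np.uint8(83)), (339, np.uint8(91)), (342, np.uint8(115)), (345, np.uint8(127)), (348, np.uint8(126)), (351, np.uint8(124)), (354, np.uint8(129)), (357, np.uint8(132)), (360, np.uint8(128)), (363, np.uint8(128)), (366, np.uint8(127)), (369, np.uint8(143)), (372, np.uint8(203)), (375, np.uint8(195)), (378, np.ui
[... 677 characters left out ...]
, (303, np.uint8(98)), (306, np.uint8(97)), (309, np.uint8(95)), (312, np.uint8(85)), (315, np.uint8(83)), (318, np.uint8(78)), (321, np.uint8(73)), (324, np.uint8(77)), (327, np.uint8(82)), (330, np.uint8(82)), (333, np.uint8(86)), (336, np.uint8(87)), (339, np.uint8(99)), (342, np.uint8(84)), (345, np.uint8(76)), (348, np.uint8(41)), (351, np.uint8(48)), (354, np.uint8(59)), (357, np.uint8(104)), (360, np.uint8(177)), (363, np.uint8(192)), (366, np.uint8(192)), (369, np.uint8(193)), (372, np.uint8(193)), (375, np.uint8(53)), (378, np.uint8(14)), (381, np.uint8(16)), (384, np.uint8(18)), (387, np.uint8(49)), (390, np.uint8(94)), (393, np.uint8(89)), (396, np.uint8(91)), (399, np.uint8(91))]
```

Run:
```python
from h import *
from scipy.optimize import least_squares
s=least_squares(lambda v:ringext(*v,.021)-[266,375,382.5,370,296],[0,0,-.018]);print((s.x*1e3).round(1),s.fun.round(1))
o=bot.observe();A=R.from_rotvec(o['ee_rot']).as_matrix()
print(o['tcp_pos'],(1e3*A.T@(np.array([.5739,.0027,.15])-o['tcp_pos'])).round(1))
print(bot.camera_model('wrist')['fx'])
```

```text
[ -3.8  -0.8 -13.8] [-1.   1.  -0.3 -1.2  1.4]
[0.44087154 0.23229504 0.20682286] [ 65.  257.2  57.2]
375.3404222982544
```

>>> move_arm(moves="11 43 0 0 -0.5;11 43 0 0 -0.5;11 43 0 0 -0.5;11 43 0 0 -0.5;11 43 0 0 -0.5;12 43 0 0 -0.5;0 0 0 0 -0.5;0 0 0 0 -0.5")

```text
time: 11.65
tcp_pos: [0.5722, 0.0009, 0.2007]
ee_rot: [-3.11, -0.428, 0.007]
wrist_force: [0.3, -0.3, -0.7]
grip_width: 0.468
grip_force: 41.9
```

Run:
```python
from h import *
o,im=snap('wrist','w8.png')
A=R.from_rotvec(o['ee_rot']).as_matrix()
print(o['tcp_pos'].round(4),o['ee_rot'].round(4),o['time'],(1e3*A.T@(np.array([.5737,.0028,.15])-o['tcp_pos'])).round(1))
find('wrist',o,'spindle_tip')
```

```text
[0.5722 0.0009 0.2007] [-3.1105 -0.4282  0.0073] 11.65 [ 2.2 -1.4 50.7]
wrist spindle_tip 0.83 [0.577 0.002 0.149] [322 259]
```

>>> move_arm(moves="5.5 -0.6 0 0 -0.5;0 0 0 0 -0.5;0 0 20 0 -0.5;0 0 20 0 -0.5;0 0 10 0 -0.5;0 0 0 0 -0.5;0 0 0 0 -0.5")

```text
time: 12.45
tcp_pos: [0.579, 0.0039, 0.1537]
ee_rot: [3.112, 0.433, 0.001]
wrist_force: [-0.2, -0.8, -1.3]
grip_width: 0.469
grip_force: 41.9
```

Run:
```python
from h import *
o,im=snap('wrist','w9.png')
print(o['tcp_pos'].round(4),o['ee_rot'].round(4),o['time'],o['wrist_force'].round(1))
cv2.imwrite('pics/c9.png',cv2.resize(im[240:400,240:400],(560,560),interpolation=cv2.INTER_CUBIC)[:,:,::-1])
```

```text
[0.579  0.0039 0.1537] [3.1115e+00 4.3280e-01 7.0000e-04] 12.45 [-0.2 -0.8 -1.3]
```

View pics/c9.png

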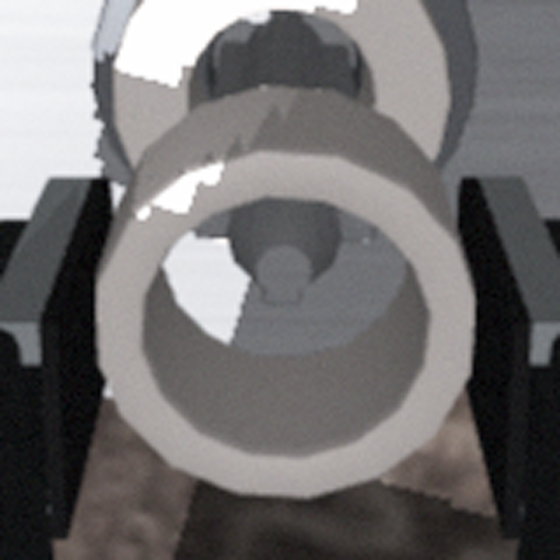

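The tip is at (321,317) inside the bore, laterally centred. The fore-aft offset comes from the fit.

Run:
```python
from h import *
from scipy.optimize import least_squares
a=np.linspace(0,6.283,361)
def ext(x,y,z):
    k=lambda r:projt(np.c_[x+r*np.cos(a),y+r*np.sin(a),0*a+z])
    f=lambda P:[P[:,0].min(),P[:,0].max(),P[:,1].min(),P[:,1].max()]
    return np.array(f(k(.021))+f(k(.015)))
m=[268,375.1,282.9,381.7,280.9,362.9,296,370.9]
s=least_squares(lambda v:ext(*v)-m,[0,0,-.018]);print((s.x*1e3).round(1),s.fun.round(1))
o=bot.observe();A=R.from_rotvec(o['ee_rot']).as_matrix()
p=ray('wrist',o,(321.4,316.6),.15);print(p,(1e3*A.T@(p-o['tcp_pos'])).round(1))
```

```text
[ -4.   -0.4 -13.5] [-1.6  2.  -0.4  0.6  1.3 -1.7  1.7 -1.9]
[0.57412267 0.00264729 0.15      ] [-5.4 -0.5  4.4]
```

>>> move_arm(moves="-1.2 -0.1 0 0 -0.5;0 0 0 0 -0.5;0 0 12 0 -0.5;0 0 12 0 -0.5;0 0 12 0 -0.5;0 0 11 0 -0.5;0 0 0 0 -0.5;0 0 0 0 -0.5")

```text
time: 13.3
tcp_pos: [0.577, 0.0033, 0.1054]
ee_rot: [-3.111, -0.432, 0.003]
wrist_force: [0.4, 0.2, -0.0]
grip_width: 0.467
grip_force: 41.9
```

>>> move_arm(moves="0 0 0 0 0.3;0 0 0 0 0.5;0 0 0 0 1;0 0 0 0 1;0 0 -20 0 1;0 0 -40 0 1;0 0 -45 0 1;-40 20 0 0 1;-40 30 0 0 1;0 0 0 0 1")

```text
time: 14.3
tcp_pos: [0.5113, -0.0697, 0.2115]
ee_rot: [3.111, 0.425, -0.003]
wrist_force: [0.5, 0.4, 0.3]
grip_width: 0.998
grip_force: 0.0
```

Run:
```python
from h import *
o,im=snap('wrist','w10.png')
print(o['tcp_pos'].round(4),o['ee_rot'].round(4),o['time'])
for t in('spindle_tip','wide_mid','narrow_mid','blade_mid'):find('wrist',o,t)
m=bot.camera_model('wrist')
print('expect narrow top',np.round(proj('wrist',o,[.574,.0027,.116])),'wide top',np.round(proj('wrist',o,[.574,.0027,.094])))
blobs(o,im,235,.116,300,(200,400,40,260))
```

```text
[ 0.5113 -0.0697  0.2115] [ 3.1109e+00  4.2520e-01 -2.8000e-03] 14.3
wrist blade_mid 0.85 [0.372 0.075 0.04 ] [130 324]
wrist blade_mid 0.7 [ 0.375 -0.09   0.041] [303 364]
wrist blade_mid 0.34 [ 0.579 -0.001  0.152] [226 107]
expect narrow top [234. 119.] wide top [241. 120.]
235 out (200, 40, 142, 129) [272.  98.] [131. 157.] [ 0.5913 -0.017   0.116 ] [ 91.3 -29.4  95.3]
235 hole (203, 88, 58, 58) [233. 116.] [52. 56.] [0.5755 0.0031 0.116 ] [ 81.5 -53.   95.3]
```

>>> move_arm(moves="-39 47 5 0 1;-39 47 5 0 1;-38 47 5 0 1;0 0 5 0 1;0 0 0 0 1;0 0 0 0 1")

```text
time: 15.15
tcp_pos: [0.455, -0.2023, 0.1938]
ee_rot: [-3.11, -0.434, 0.0]
wrist_force: [0.3, -0.2, -0.3]
grip_width: 0.999
grip_force: 0.0
```

Run:
```python
from h import *
o,im=snap('wrist','w11.png')
print(o['tcp_pos'].round(4),o['ee_rot'].round(4),o['time'])
find('wrist',o,'blade_mid')
print(np.round(proj('wrist',o,[.437,-.237,.082])))
a=cv2.imread('pics/w10.png')[60:180,175:295];s=bot.snapshot('side')[205:305,255:355,::-1]
L=np.vstack([cv2.resize(a,(300,300)),cv2.resize(s,(300,300))])
Rr=cv2.resize(im[170:370,220:380+40,::-1],(500,500),interpolation=cv2.INTER_CUBIC)
cv2.imwrite('pics/c11.png',np.hstack([L,np.vstack([Rr,np.zeros((100,500,3),np.uint8)])]))
```

```text
[ 0.455  -0.2023  0.1938] [-3.1104e+00 -4.3410e-01  2.0000e-04] 15.15
wrist blade_mid 0.73 [ 0.436 -0.243  0.041] [364 262]
wrist blade_mid 0.68 [ 0.375 -0.09   0.038] [168 280]
[362. 276.]
```

View pics/c11.png

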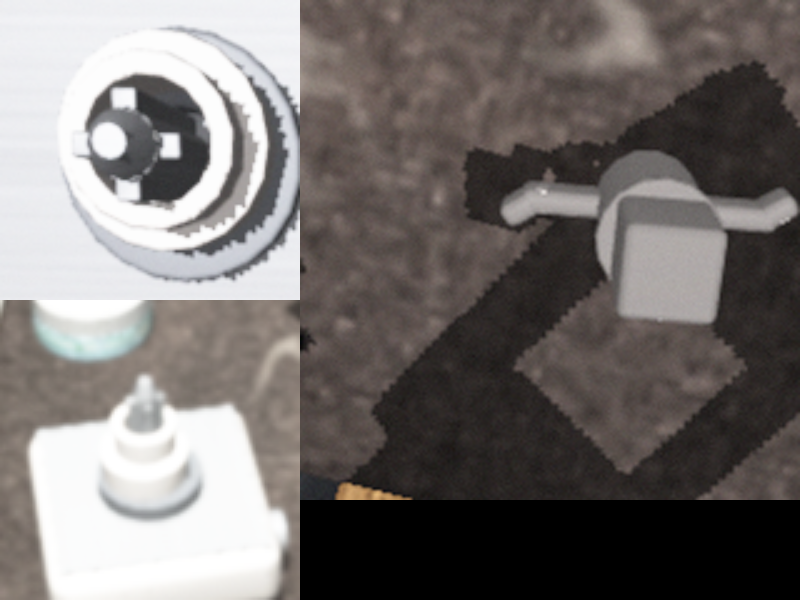

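Both collars are home and stacked. The white blade's grip top has its corners at about (351,259), (391,262), (386,299), (347,296).

Run:
```python
from h import *
o=bot.observe();A=R.from_rotvec(o['ee_rot']).as_matrix()
q=[(628,222),(728,230),(715,323),(618,315)]
P=[ray('wrist',o,(220+(x-300)/2.5,170+y/2.5),.082) for x,y in q]
t=[(1e3*A.T@(p-o['tcp_pos']))for p in P];print(np.round(t,1),np.mean(t,0).round(1),np.mean(P,0).round(4))
for i in range(4):
    d=t[(i+1)%4]-t[i];print(np.hypot(d[0],d[1]).round(1),((np.degrees(np.arctan2(d[1],d[0]))+45)%90-45).round(1))
d=[ray('wrist',o,(220+(x-300)/2.5,170+y/2.5),.03) for x,y in((520,205),(782,210))];d=A.T@(d[1]-d[0]);print('paddle',np.degrees(np.arctan2(d[1],d[0])),d)
print('toolx',np.degrees(np.arctan2(A[1,0],A[0,0])))
```

```text
[[-13.6  20.7 112.2]
 [-16.   49.2 112.2]
 [-44.6  46.8 112.2]
 [-42.1  18.4 112.2]] [-29.1  33.8 112.2] [ 0.4365 -0.2427  0.082 ]
28.6 4.8
28.7 4.8
28.5 5.1
28.5 4.7
paddle 91.19688548719706 [-1.86428953e-03  8.92319153e-02  2.83021978e-06]
toolx 15.957669261587748
```

>>> move_arm(moves="-15 17 0 0 1;-14 17 0 0 1;0 0 0 0.085 1;0 0 0 0 1;0 0 36 0 1;0 0 40 0 1;0 0 40 0 1;0 0 29 0 1;0 0 0 0 1;0 0 0 0 1", force=80)

```text
time: 16.3
tcp_pos: [0.436, -0.2434, 0.0492]
ee_rot: [-3.126, -0.303, 0.001]
wrist_force: [0.1, 0.1, 1.0]
grip_width: 1.0
grip_force: 0.0
```

Run:
```python
from h import *
o,im=snap('wrist','w12.png')
A=R.from_rotvec(o['ee_rot']).as_matrix()
print(o['tcp_pos'].round(4),o['ee_rot'].round(4),o['time'],o['wrist_force'].round(1),(1e3*A.T@(np.array([.4365,-.2427,.082])-o['tcp_pos'])).round(1),np.degrees(np.arctan2(A[1,0],A[0,0])))
for lo in(90,120,140):blobs(o,im,lo,.082,1500,(230,420,200,460))
```

```text
[ 0.436  -0.2434  0.0492] [-3.1264e+00 -3.0290e-01  8.0000e-04] 16.3 [0.1 0.1 1. ] [  0.6  -0.6 -32.8] 11.066819176217999
90 out (230, 200, 190, 217) [321. 296.] [182. 237.] [ 0.4555 -0.2392  0.082 ] [ 19.9  -0.4 -32.8]
120 out (230, 218, 190, 176) [319. 304.] [156. 191.] [ 0.4525 -0.239   0.082 ] [ 17.1  -1.2 -32.8]
140 out (230, 238, 190, 153) [324. 314.] [144. 175.] [ 0.4497 -0.2412  0.082 ] [ 13.9   0.4 -32.8]
```

>>> move_arm(moves="0 0 0 0 0;0 0 0 0 -0.5;0 0 0 0 -0.7;0 0 0 0 -0.7;0 0 0 0 -0.7;0 0 0 0 -0.7;0 0 0 0 -0.7;0 0 -30 0 -0.7;0 0 -40 0 -0.7;0 0 -45 0 -0.7;0 0 -45 0 -0.7;0 0 -40 0 -0.7;0 0 0 0 -0.7;0 0 0 0 -0.7")

```text
time: 17.75
tcp_pos: [0.4358, -0.2444, 0.2497]
ee_rot: [3.126, 0.299, 0.002]
wrist_force: [-0.4, -0.3, -3.0]
grip_width: 0.337
grip_force: 79.2
```

Run:
```python
from h import *
o,im=snap('wrist','w13.png')
A=R.from_rotvec(o['ee_rot']).as_matrix()
print(o['tcp_pos'].round(4),o['ee_rot'].round(4),o['time'],o['wrist_force'].round(1),o['grip_width'],o['grip_force'],np.degrees(np.arctan2(A[1,0],A[0,0])))
find('wrist',o,'blade_mid')
for r in bot.spot_point('wrist','blade_mid')[:2]:
    M=np.array(bot.camera_model('wrist')['T_tool_cam']);print('tool',(M@np.append(r['centre'],1)).round(4))
g=cv2.cvtColor(im,cv2.COLOR_RGB2GRAY)
print('col321',[(v,int(g[v,321])) for v in range(200,420,4)])
for v in (330,350,370):print('row',v,[(u,int(g[v,u])) for u in range(250,396,4)])
print((1e3*A.T@(np.array([.5740,.0027,.15])-o['tcp_pos'])).round(1))
s,im2=snap('top');find('top',s,'blade_mid');s,im2=snap('side','side13.png');find('side',s,'blade_mid')
```

```text
[ 0.4358 -0.2444  0.2497] [3.1261e+00 2.9900e-01 1.9000e-03] 17.75 [-0.4 -0.3 -3. ] 0.33703477792931946 79.18408870697021 10.92831823805044
wrist blade_mid 0.96 [ 0.435 -0.244  0.244] [321 304]
wrist blade_mid 0.78 [ 0.377 -0.093  0.037] [158 243]
tool [-4.0e-04 -7.0e-04  6.1e-03  1.0e+00]
tool [-0.0293 -0.1605  0.2122  1.    ]
col321 [(200, 109), (204, 95), (208, 91), (212, 81), (216, 76), (220, 39), (224, 42), (228, 44), (232, 35), (236, 42), (240, 134), (244, 126), (248, 116), (252, 115), (256, 118), (260, 183), (264, 255), (268, 183), (272, 184), (276, 158), (280, 119), (284, 114), (288, 118), (292, 114), (296, 119), (300, 118), (304, 121), (308, 146), (312, 175), (316, 180), (320, 178), (324, 181), (328, 182), (332, 180), (336, 178), (340, 181), (344, 184), (348, 182), (352, 181), (356, 180), (360, 179), (364, 179), (368, 181), (372, 179), (376, 179), (380, 178), (384, 158), (388, 157), (392, 160), (396, 155), (400, 157), (404, 157), (408, 159), (412, 139), (416, 101)]
row 330 [(250, 19), (254, 60), (258, 104), (262, 105), (266, 108), (270, 23), (274, 17), (278, 136), (282, 174)
[... 736 characters left out ...]
 (386, 16), (390, 18), (394, 20)]
row 370 [(250, 19), (254, 19), (258, 24), (262, 24), (266, 20), (270, 20), (274, 33), (278, 29), (282, 162), (286, 179), (290, 181), (294, 179), (298, 179), (302, 182), (306, 179), (310, 180), (314, 179), (318, 180), (322, 178), (326, 181), (330, 181), (334, 181), (338, 182), (342, 179), (346, 179), (350, 180), (354, 180), (358, 176), (362, 157), (366, 18), (370, 28), (374, 14), (378, 23), (382, 20), (386, 18), (390, 20), (394, 19)]
[ 182.4 -216.5   99.6]
top blade_mid 0.65 [ 0.381 -0.091  0.041] [361 286]
top blade_mid 0.54 [0.37  0.079 0.039] [304 318]
side blade_mid 0.98 [ 0.381 -0.095  0.044] [401 243]
side blade_mid 0.84 [ 0.435 -0.243  0.239] [380 125]
```

Run:
```python
from h import *
for z in(-.033,):
  for x in(-.0145,0,.0145):print(x,projt(np.array([[x,0,z],[x,.0145,z]])).round(1).tolist())
o=bot.observe();A=R.from_rotvec(o['ee_rot']).as_matrix();print((1e3*A.T@(np.array([.5737,.0027,.25])-o['tcp_pos'])).round(1))
```

```text
-0.0145 [[322.7, 390.8], [365.7, 390.8]]
0 [[322.7, 352.6], [367.1, 352.6]]
0.0145 [[322.7, 312.0], [368.5, 311.9]]
[ 183.  -215.6   -2.6]
```

>>> move_arm(moves="36 -43 0 0 -0.7;36 -43 0 0 -0.7;36 -43 0 0 -0.7;37 -43 0 0 -0.7;36.8 -43.2 0 0 -0.7;0 0 0 -0.067 -0.7;0 0 0 0 -0.7;0 0 0 0 -0.7")

```text
time: 18.9
tcp_pos: [0.5573, -0.0262, 0.2483]
ee_rot: [-3.116, -0.402, 0.002]
wrist_force: [-0.3, 0.4, -1.9]
grip_width: 0.339
grip_force: 79.3
```

Run:
```python
from h import *
o=bot.observe();A=R.from_rotvec(o['ee_rot']).as_matrix()
print(o['tcp_pos'].round(4),o['ee_rot'].round(4),np.degrees(np.arctan2(A[1,0],A[0,0])),(1e3*A.T@(np.array([.5737,.0027,.25])-o['tcp_pos'])).round(1))
s,im2=snap('side','side14.png');find('side',s,'blade_mid');find('side',s,'spindle_tip')
s,im2=snap('top','top14.png');find('top',s,'blade_mid')
o,im=snap('wrist','w14.png');find('wrist',o,'blade_mid',2);find('wrist',o,'seat_top',2);find('wrist',o,'narrow_mid',2)
```

```text
[ 0.5573 -0.0262  0.2483] [-3.1157e+00 -4.0190e-01  2.4000e-03] 14.69938761376568 [ 23.2 -23.8  -1.8]
side blade_mid 0.77 [ 0.556 -0.026  0.24 ] [312 185]
side blade_mid 0.71 [ 0.38  -0.096  0.041] [401 244]
side blade_mid 0.67 [0.375 0.073 0.043] [406 303]
side spindle_tip 0.73 [0.573 0.001 0.145] [303 233]
top blade_mid 0.67 [0.373 0.079 0.039] [303 317]
top blade_mid 0.53 [ 0.555 -0.019  0.238] [307 217]
wrist blade_mid 0.84 [ 0.559 -0.026  0.239] [321 296]
wrist blade_mid 0.63 [0.572 0.004 0.094] [289 201]
wrist seat_top 0.86 [0.571 0.003 0.071] [292 197]
```

>>> move_arm(moves="11 -12 0 0 -0.7;11.5 -11.4 0 0 -0.7;0 0 0 0 -0.7;0 0 15 0 -0.7;0 0 15 0 -0.7;0 0 15 0 -0.7;0 0 10 0 -0.7;0 0 4 0 -0.7;0 0 0 0 -0.7;0 0 0 0 -0.7")

```text
time: 20.35
tcp_pos: [0.5739, 0.0021, 0.1904]
ee_rot: [3.115, 0.403, 0.001]
wrist_force: [0.7, -0.5, -1.2]
grip_width: 0.34
grip_force: 79.5
```

Run:
```python
from h import *
o=bot.observe();A=R.from_rotvec(o['ee_rot']).as_matrix()
print(o['tcp_pos'].round(4),o['wrist_force'].round(1),A.T.dot(o['wrist_force']).round(1),o['torque'].round(2),np.degrees(np.arctan2(A[1,0],A[0,0])),(1e3*A.T@(np.array([.5737,.0027,.25])-o['tcp_pos'])).round(1))
```

```text
[0.5739 0.0021 0.1904] [ 0.7 -0.5 -1.2] [0.5 0.7 1.2] [0.03 0.02 0.04] 14.755902556470692 [  0.   -0.6 -59.6]
```

>>> move_arm(moves="0 -0.5 3 0 -0.7;0 0 3 0 -0.7;0 0 3 0 -0.7;0 0 3 0 -0.7;0 0 0 0 -0.7;0 0 0 0 -0.7")

```text
time: 20.95
tcp_pos: [0.5733, 0.0028, 0.1778]
ee_rot: [-3.115, -0.404, 0.001]
wrist_force: [0.5, -0.9, -0.9]
grip_width: 0.336
grip_force: 79.5
```

>>> move_arm(moves="0 0 4 0 -0.7;0 0 4 0 -0.7;0 0 3 0 -0.7;0 0 1 0 -0.7;0 0 0 0 -0.7;0 0 0 0 -0.7;0 0 0 0 -0.7")

```text
time: 21.65
tcp_pos: [0.5735, 0.0028, 0.1662]
ee_rot: [3.115, 0.404, 0.0]
wrist_force: [-0.4, -0.3, -0.0]
grip_width: 0.34
grip_force: 79.7
```

Meshed with no side load. Now I'll press.

>>> move_arm(moves="0 0 2 0 -0.7;0 0 2 0 -0.7;0 0 2 0 -0.7;0 0 1 0 -0.7;0 0 0 0 -0.7;0 0 0 0 -0.7")

```text
time: 22.25
tcp_pos: [0.5738, 0.0027, 0.1605]
ee_rot: [3.115, 0.404, 0.001]
wrist_force: [-3.6, 0.8, 6.8]
grip_width: 0.34
grip_force: 80.5
```

>>> move_arm(moves="0 0 1.5 0 -0.7;0 0 1.5 0 -0.7;0 0 1 0 -0.7;0 0 1 0 -0.7;0 0 0 0 -0.7;0 0 0 0 -0.7")

```text
time: 22.85
tcp_pos: [0.5741, 0.0027, 0.158]
ee_rot: [3.115, 0.404, 0.001]
wrist_force: [-6.2, -0.4, 17.2]
grip_width: 0.344
grip_force: 82.0
```

>>> move_arm(moves="-0.7 0 1 0 -0.7;-0.5 0 1 0 -0.7;0 0 0 0 -0.7;0 0 0 0 -0.7;0 0 0 0 -0.7")

```text
time: 23.35
tcp_pos: [0.5741, 0.0027, 0.1579]
ee_rot: [3.115, 0.404, 0.005]
wrist_force: [-8.1, 2.6, 22.2]
grip_width: 0.34
grip_force: 82.7
```

Run:
```python
from h import *
o=bot.observe();print(o['tcp_pos'].round(4),o['wrist_force'].round(1),np.degrees(2*np.arctan2(o['ee_rot'][1],o['ee_rot'][0])))
s,im=snap('side','side15.png')
for t in('seat_top','blade_mid','wide_mid','narrow_mid'):find('side',s,t,2)
# compare vertical positions of edges in the column through the stack
a=cv2.imread('pics/side14.png');b=cv2.imread('pics/side15.png')
cv2.imwrite('pics/cmp.png',np.hstack([cv2.resize(i[205:305,255:355],(400,400),interpolation=cv2.INTER_CUBIC) for i in(a,b)]))
ra=a[225:290,300:308].mean((1,2)).round().astype(int);rb=b[225:290,300:308].mean((1,2)).round().astype(int)
print(ra.tolist());print(rb.tolist())
for z in(.072,.064,.094,.116,.108):print(z,np.round(proj('side',s,[.5737,.0027,z]),1))
```

```text
[0.5741 0.0027 0.1579] [-8.1  2.6 22.2] 14.780343991968513
side seat_top 0.66 [ 0.573 -0.001  0.068] [305 262]
side seat_top 0.42 [ 0.573 -0.001  0.15 ] [303 231]
side blade_mid 0.88 [0.371 0.075 0.041] [408 304]
side blade_mid 0.85 [0.574 0.008 0.152] [303 233]
side wide_mid 0.7 [0.579 0.001 0.072] [302 261]
side narrow_mid 0.74 [ 0.578  0.003 -0.002] [304 288]
side narrow_mid 0.43 [0.574 0.001 0.094] [304 253]
[131, 130, 130, 131, 146, 174, 194, 199, 199, 201, 208, 214, 213, 202, 190, 185, 179, 168, 163, 164, 166, 170, 175, 190, 228, 252, 255, 254, 248, 239, 236, 235, 235, 237, 246, 254, 255, 255, 255, 253, 245, 238, 236, 235, 234, 232, 229, 227, 222, 199, 166, 149, 159, 201, 238, 249, 251, 251, 251, 251, 251, 251, 251, 251, 251]
[72, 75, 76, 77, 78, 79, 79, 82, 100, 144, 190, 213, 220, 221, 223, 225, 227, 229, 229, 229, 230, 230, 229, 226, 224, 223, 223, 228, 237, 244, 247, 248, 247, 246, 244, 240, 239, 240, 245, 249, 252, 252, 251, 245, 241, 240, 239, 238, 236, 233, 229, 226, 217, 223, 244, 252, 253, 253, 253, 253, 253, 253, 253, 253, 253]
0.072 [304.5 262.1]
0.064 [304.6 265. ]
0.094 [304.  253.8]
0.116 [303.6 245.4]
0.108 [303.8 248.5]
```

The stop is reached: pressing a further 2 mm only raised the force, and the seat edge moved about 3 px in the side view, which is roughly 8 mm. Handing in.

```bash
python3 -c "
from workcell import bot
print(bot.job_done())"
```

```text
the job is handed in; nothing more can be done
None
```

I handed the job in with both collars home, the blade meshed on the splines and still held, and the spring seat pressed to its stop, at about 23 s; no verdict came back.

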